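Shut the instrument case and hold out its opened dial padlock

ROBOT

A 6-joint arm with a two-finger parallel gripper is mounted at the origin on the work surface. World frame = base frame: x ahead of the robot, y to its left, z up, the work surface at z = 0. Lengths are in m, angles in rad, forces in N, time in s.
With the tool pointing down it reaches from about 0.375 to 0.975 m from the base axis. Payload 3.8 kg.
Tool frame: the origin (TCP) lies at the very end of the fingers, on their centre line; the grasp point (between the pads) lies bot.tcp_to_grasp behind it (bot.tcp_to_grasp is the distance from the TCP to the grasp point, in m); z points along the fingers, y is the direction in which the jaws open and shut (so a half turn about z gives the same grasp; the last joint's range is limited). The gripper opens to 88 mm and grips with 3 to 60 N. Pads are 18 mm wide; open, the fingers measure 123 mm over their backs; the gripper's body (75 mm by 187 mm) begins 45 mm behind the grasp point.
Start: joints at [-1.202, 0.264, 1.604, -0, 1.274, -0.037], TCP at [0.266, -0.62, 0.239] pointing down, gripper open.
Joint ranges: [-2.63, 2.63], [-0.94, 2.18], [0.31, 2.57], [-1.31, 4.45], [0, 2.66], [-2.55, 2.55]. Speed limits (rad/s): [2.57, 2.57, 3.14, 3.14, 3.14, 3.14].

INTERFACE

Orientations are given as a rotation vector (axis times angle).
In Python, from bench import state, vision, ticket, bot gives the robot as it stands. The module is installed in compiled form; this text tells all that it offers.
- The arm moves only by the shell command python3 -m crank 'ROWS' [FORCE]. ROWS is JSON, a list of rows, each a list of 7 numbers: the shift along the tool's x, y, z in cm, then the turn, a rotation vector about the tool's x, y, z in degrees, then the opening, from 0 (shut) to 1 (fully open). A call has 1 to 5 rows; each row is the pose to reach, as a shift and turn from the pose commanded when the call began, along the tool's axes at that moment; what a row does not reach only later rows make up. A row lasts 1/10 s, in which the tool goes at most 50 mm and 8.59 degrees, less where a joint would pass 70% of its speed; a pose out of reach is approached as far as the arm can. A call with a gripper value outside its range is refused whole. The fingers move at their own pace and stop on an object; FORCE is the grip in N (left out, the last holds). Time passes only in rows, so rows that repeat a pose let the fingers close. It gives the time, the measured TCP pose, the force and the opening at its end, in the units of the state.
- state(): the state, without advancing time (a new reading comes with each control period).
- vision.capture(name): name is "scene" or "side" or "wrist"; returns the picture (400x640x3 uint8, red, green, blue); there is no depth.
- vision.camera_model(name): a dict with "fx", "fy", "cx", "cy" (pixels), "D" ([k1, k2, p1, p2, k3] as OpenCV has them; the pictures are not rectified), "R" (3x3) and "t" (3): a world point X has camera coordinates R X + t. Camera axes: x right, y down, z forward; pixel columns grow to the right and rows downward; lengths in m; the calibration is good to about 2 mm. A picture is of the moment at which its call begins: read the wrist's pose just before it. camera_model takes no time and is no camera call; for the wrist camera it gives the pose at the moment of the call.
- ticket.job_done(): hands the job in, once; it reports no verdict.
The state is a dict: "time": time; "q": joint angles; "joint_velocities": joint speeds; "joint_efforts": joint torques, N m; "tool_pos": TCP position; "ee_rot": TCP orientation; "ft_force": force on the tool from outside, world axes, zero at the start; "torque": the same for the moment, N m; "gripper_width": finger opening in m.
Only numpy, scipy, OpenCV 4.12 (cv2) and the standard library are available. Lean on these libraries where they do the work, as an engineer would, in place of code of your own. Each camera call takes 0.05 s, during which the arm holds its last target. There are 200 camera calls.

TASK

Shut the lid of the instrument case fully. Then turn the dial of the padlock lying in the grey holder until its white line clicks in at the red mark, pull the shackle fully open, and lift the open lock out of the holder. Finish while still holding the open lock steady in the gripper, its shackle directly above the case's padlock ears, about a hand's breadth (8 to 15 cm) up, and the lock clear of the case, and leave the other loose things on the bench where they are.

Things in the scene. Friction and masses are not known exactly. Their poses are not given: they have to be found in the camera images.
- case: Aluminium instrument case fixed to the bench, 180 (x) x 220 (y) x 75 mm high without the lid; origin at the centre of its underside; its front, with the padlock ears, faces its own -x, towards the robot
- lid (a joint): Hinge of the case's lid, rad: 0 = shut; grows as the lid opens upwards about the far (+x) rim. The stiff hinge stays where it is left (about 0.3 N m of friction). The lid is a plate 180 x 220 x 8 mm of 0.2 kg, plain, with no handle: push its outer face near the free edge. It starts about half open
- lid_hinge (a point): Hinge axis of the lid (axis along the case's y), mid-width, at the case's far rim 75 mm above the bench; it lies at the lid's underside. At lid angle q a point of the underside at distance d from the axis lies d*cos(q) towards the case's -x and d*sin(q) above the axis
- lid_edge (a point): Middle of the free edge of the lid, on its outer (upper) face, 180 mm from the hinge axis; the lid's steel ear sticks out 28 mm beyond it
- ears (a point): Centre of the 12 mm holes of the two flat steel padlock ears (34 mm wide, sticking out 28 mm from the case's front), which lie together when the lid is shut; 75 mm above the bench, 16 mm in front of the case's front wall. The top of the shut lid is 84 mm above the bench
- holder: Grey holder fixed to the bench, 77 x 73 mm, pocket floor 20 mm above the bench, rim 27 mm above the bench; origin at the centre of its underside. The padlock lies in the pocket with 1.5 mm of play; the pocket takes up the turning and the pull, and the lock lifts straight up out of it
- padlock: Loose brass padlock, about 0.32 kg in all, lying on its back, dial upwards: body 62 (x) x 58 (y) x 28 mm (z); origin at the centre of its underside, z up, x towards the shackle. The red mark is on its upper face between dial and shackle, on the x axis
- lock_centre (a point): Middle of the padlock's body, 14 mm above its underside
- dial_top (a point): Centre of the dial's top face, 48.5 mm above the padlock's underside. The dial is a round black knob on the z axis, 39 mm across and 20 mm tall above the lock body (with a thin 42 mm flange at its foot), with a white line from its centre to its rim
- dial (a joint): Angle of the dial's white line from the red mark, rad, counter-clockwise seen from above positive; 0 = white line at the red mark, where the shackle is free. It clicks into a notch every 30 degrees (0.524 rad; about 0.06 N m to leave a notch), and let go it falls into the nearest notch. It starts about one to three notches counter-clockwise (positive), so turn it clockwise; it can also be overshot to -0.9
- shackle (a joint): How far the shackle is pulled out of the lock body, m: 0 = shut, 0.020 = fully open (stop). It slides along the padlock's +x with about 1.2 N of friction, stays where it is left, and is blocked after about 2 mm unless the dial is in its 0 notch
- shackle_grip (a point): Point midway between the two straight legs of the steel shackle, 14 mm above the padlock's underside (34 mm above the bench in the holder), 58 mm along x from the lock's middle while shut; moves with the shackle. The U is 8 mm round bar, 44 mm wide over the legs (along y); the legs run straight from the lock body (x = 31) to x = 66, the bow ends at x = 88. Free space below it down to the bench beyond the holder (holder ends at x = 38.5)
- radio: Bystander: black handheld radio lying down, 110 x 55 x 30 mm with a stub aerial; origin at the centre of its underside
- mouse: Bystander: black computer mouse, 100 x 58 x 31 mm; origin at the centre of its underside
- filter_a: Bystander: metal filter block, 54 x 94 x 36 mm, brass connectors at both ends; origin at the centre of its underside
- filter_b: Bystander: a second such filter block; origin at the centre of its underside
- mug: Bystander: blue mug, 80 mm across, 90 mm tall; origin at the centre of its underside
- driver: Bystander: screwdriver with a red handle, lying on the bench; origin on its underside

How it is judged:
On the way, in this order (a step that is already met when the one before it is completed fails the run):
1. the lid is fully shut (value of joint lid below 0.05 rad), for 0.2 s.
2. the dial sits at the red mark, the lid still shut and the lock still in the holder (value of joint dial between -0.12 and 0.12 rad and value of joint lid below 0.05 rad and distance between padlock and holder below 0.028 m), for 0.2 s.
3. the shackle is pulled open (value of joint shackle above 0.015 m), for 0.1 s.
At the end, for the whole second after the job is handed in: Still held in the fingers and steady (under 5 cm/s), the padlock is open (shackle out at least 14 of 20 mm), its shackle within 50 mm horizontally of the ears' holes and 120 to 400 mm above the bench, touching neither case nor holder; the lid is shut (under 0.05 rad) (value of joint lid below 0.05 rad and value of joint shackle above 0.014 m and horizontal distance between shackle_grip and ears below 0.05 m and height (world z) of shackle_grip between 0.12 and 0.4 m and contact force between padlock and the fingers above 1 N and contact force between padlock and case below 0.1 N and contact force between padlock and holder below 0.1 N and linear speed of padlock below 0.05 m/s); the arm keeps its last pose, push and grip.
It fails at once if a loose bystander was moved more than 40 mm (distance of any of radio, mouse, filter_a, filter_b, mug, driver from where it was at the start of the episode above 0.04 m).
It also fails if it takes over 72 s, if anything falls off the work surface, if the arm or the gripper's body presses on something with over 40 N, if the wrist force passes 120 N, or if a joint passes its speed limit or range.

## Working session

There is one attempt and no reset: what is moved stays moved. The work goes in short steps, Python scripts to look and compute and a shell command to move; the robot and the scene stay as the last step left them, time stands still between calls to the robot, and variables do not carry over. Pictures are saved under pics/ and viewed, about 8 in all and at most 12, crops included, and the job is handed in when it is done.

```bash
mkdir -p pics
cat > h.py <<'E'
import numpy as np,cv2
from bench import state,vision,bot
from scipy.spatial.transform import Rotation as Ro
def snap(n,f):
    m=vision.camera_model(n);im=vision.capture(n);cv2.imwrite(f'pics/{f}.png',im[:,:,::-1]);return im,m
def ray(m,uv):
    K=np.array([[m['fx'],0,m['cx']],[0,m['fy'],m['cy']],[0,0,1]])
    p=cv2.undistortPoints(np.array([[uv]],float),K,np.array(m['D'],float))[0,0]
    R=np.array(m['R']);t=np.array(m['t']);return -R.T@t,R.T@np.array([p[0],p[1],1])
def onz(m,uv,z):
    o,d=ray(m,uv);return o+d*(z-o[2])/d[2]
def tri(m1,a,m2,b):
    o1,d1=ray(m1,a);o2,d2=ray(m2,b)
    s=np.linalg.lstsq(np.c_[d1,-d2],o2-o1,rcond=None)[0];p,q=o1+d1*s[0],o2+d2*s[1]
    return (p+q)/2,np.linalg.norm(p-q)
def rel(target,R=None):
    s=state();r=Ro.from_rotvec(s['ee_rot']);return r.inv().apply(np.array(target)-s['tool_pos'])*100
E
python3 - <<'E'
from h import *
import pickle
a,ma=snap('scene','s0');b,mb=snap('side','d0');c,mc=snap('wrist','w0')
pickle.dump((ma,mb,mc),open('m0.pkl','wb'))
s=state();print(s['tool_pos'],s['ee_rot'],s['gripper_width'],bot.tcp_to_grasp,s['time'],Ro.from_rotvec(s['ee_rot']).as_matrix().round(3))
for m in(ma,mb,mc):print(-np.array(m['R']).T@m['t'],m['fx'])
cv2.imwrite('pics/sd0.png',cv2.resize(np.vstack([a,b])[:,:,::-1],(480,600)))
E
```

```text
[ 0.26622172 -0.61966586  0.23763976] [-3.07537139e+00 -6.32645027e-01  4.74721229e-04] 0.08777086128265152 0.0187 0.15 [[ 0.919  0.395 -0.001]
 [ 0.395 -0.919  0.002]
 [ 0.    -0.002 -1.   ]]
[ 1.21799723 -0.613754    0.92479609] 500.6420547566113
[ 0.39470343 -1.29742271  0.87385593] 452.49746803338604
[ 0.34154378 -0.58871495  0.38348283] 328.24397802041153
```

View pics/s0.png

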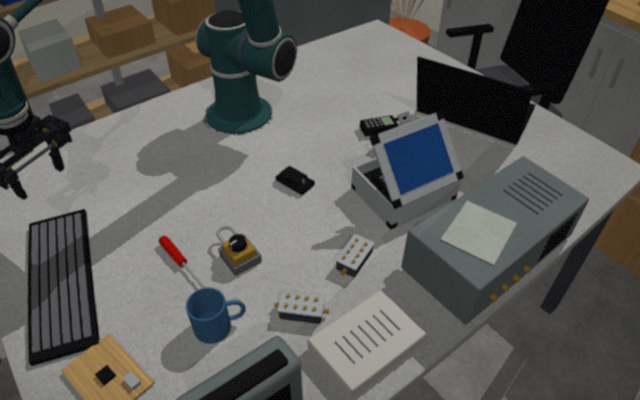

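View pics/d0.png

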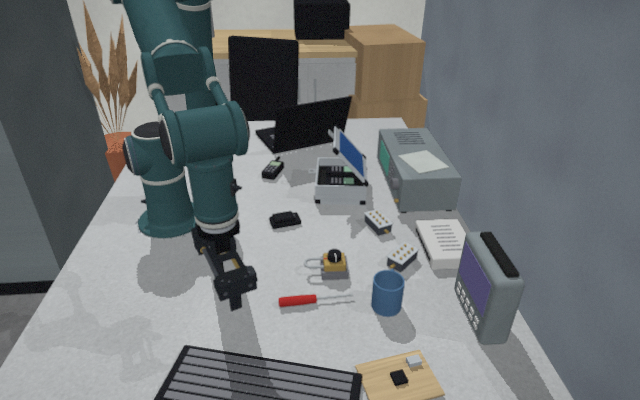

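The scene view shows the lock at about (240,245) with its shackle pointing to (220,235). The case is at (405,185) with its lid half open. In the side view the lock is at (334,262) with the shackle to its left, and the case is at (342,180).

Run:
```python
import cv2,numpy as np
s=cv2.imread('pics/s0.png');d=cv2.imread('pics/d0.png')
def c(i,x,y,w,h,k):return cv2.resize(i[y:y+h,x:x+w],(w*k,h*k),interpolation=cv2.INTER_CUBIC)
# each tile 400x300
t=np.vstack([np.hstack([c(s,345,105,133,100,3)[:,:399],c(s,345,145,133,100,3)]),np.hstack([c(d,300,115,80,60,5)[:300,:399],c(d,300,150,80,60,5)[:300,:399]])])
t=np.vstack([np.hstack([c(s,340,105,133,120,3)[:300],c(s,200,215,80,60,5)[:300,:399]]),np.hstack([c(d,300,120,100,75,4)[:300,:399],c(d,290,235,80,60,5)[:300,:399]])])
cv2.imwrite('pics/comp.png',t)
```

```text
(no output)
```

View pics/comp.png

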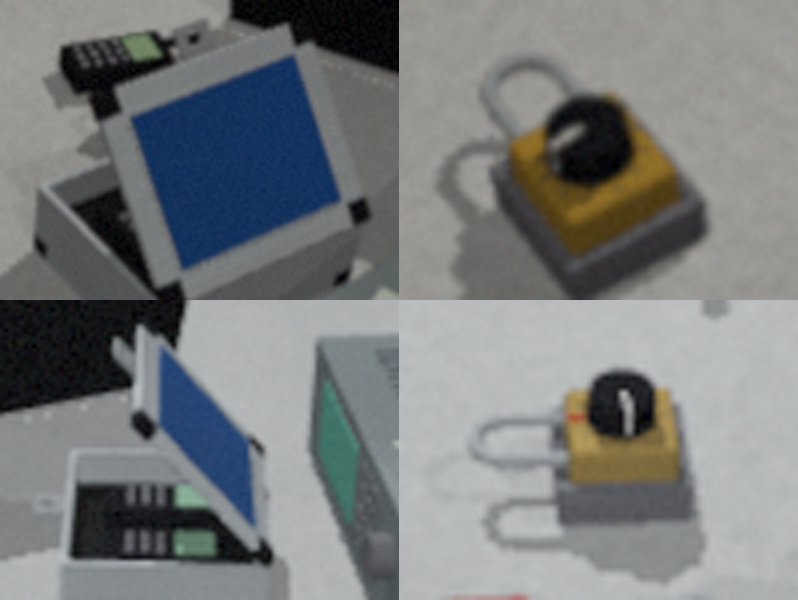

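Run:
```python
from h import *;import pickle
ma,mb,mc=pickle.load(open('m0.pkl','rb'))
S=lambda u,v:(340+u/3,105+v/3); D=lambda u,v:(300+u/4,120+(v-300)/4)
S2=lambda u,v:(200+(u-399)/5,215+v/5); D2=lambda u,v:(290+(u-399)/5,235+(v-300)/5)
for n,a,b in[('blue free -y',S(133,120),D(160,425)),('free +y',S(297,57),D(160,347)),('hinge+y',S(340,203),D(250,440)),('hinge-y',S(183,268),D(257,550)),('box front -y',S(38,187),D(63,562)),('dialtop',S2(589,128),D2(622,394)),
 ('bow',S2(490,75),D2(474,445))]:
    p,e=tri(ma,a,mb,b);print(n,p.round(3),e.round(3))
print('ear z75',onz(mb,D(45,503),.075).round(3),'dial68',onz(ma,S2(589,128),.0685).round(3),onz(mb,D2(622,394),.0685).round(3))
print('red z48',onz(mb,D2(577,417),.048),'body tl..',[onz(mb,D2(*q),.048).round(3) for q in((567,392),(672,392),(678,457),(567,457))])
print('line',onz(ma,S2(553,165),.0685),onz(mb,D2(629,432),.0685))
```

```text
blue free -y [0.576 0.078 0.196] 0.002
free +y [0.595 0.249 0.193] 0.001
hinge+y [0.682 0.23  0.103] 0.002
hinge-y [0.658 0.068 0.087] 0.02
box front -y [0.491 0.059 0.077] 0.0
dialtop [ 0.518 -0.304  0.065] 0.001
bow [ 0.436 -0.312  0.037] 0.004
ear z75 [0.483 0.171 0.075] dial68 [ 0.521 -0.304  0.069] [ 0.518 -0.308  0.068]
red z48 [ 0.4936643  -0.30190045  0.048     ] body tl.. [array([ 0.49 , -0.279,  0.048]), array([ 0.55 , -0.284,  0.048]), array([ 0.547, -0.341,  0.048]), array([ 0.485, -0.336,  0.048])]
line [ 0.5295765  -0.32846046  0.0685    ] [ 0.51856371 -0.34151699  0.0685    ]
```

View pics/w0.png

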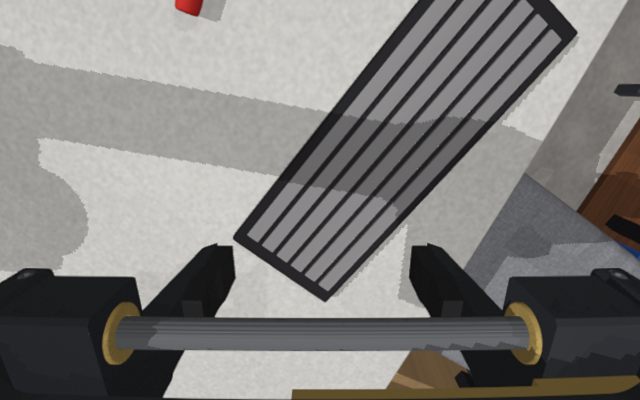

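The wrist view shows only the keyboard and the fingers, nothing I need. The case is yawed about -6°, its ears are near (0.485,0.171), and the lid stands at about 46°. The dial is at (0.519,-0.305), the shackle points to -x, and the dial is about 3 notches off. I'll push the lid first.

```bash
python3 -m crank '[[58.6,-59.9,-6,0,0,0,0],[58.6,-59.9,-6,0,0,0,0],[58.6,-59.9,-6,0,0,0,0],[58.6,-59.9,-6,0,0,0,0],[58.6,-59.9,-6,0,0,0,0]]'; python3 -c "
from h import *
print(rel([.568,.161,.28]))"
```

```text
time: 0.65
tool_pos: [0.3565, -0.3856, 0.2563]
ee_rot: [-3.077, -0.632, -0.0]
ft_force: [0.5, -0.0, 0.4]
gripper_width: 0.0503
[ 40.98556973 -41.89689894  -2.34676098]
```

```bash
R='x'; python3 -m crank '[[41,-42,-2,0,0,0,0],[41,-42,-2,0,0,0,0],[41,-42,-2,0,0,0,0],[41,-42,-2,0,0,0,0],[41,-42,-2,0,0,0,0]]' >/dev/null;python3 -m crank '[[23.5,-24,-1,0,0,0,0],[23.5,-24,-1,0,0,0,0],[23.5,-24,-1,0,0,0,0],[23.5,-24,-1,0,0,0,0],[23.5,-24,-1,0,0,0,0]]'; python3 -c "
from h import *
print(rel([.568,.161,.28]))"
```

```text
time: 1.65
tool_pos: [0.5364, 0.0808, 0.2725]
ee_rot: [3.077, 0.634, 0.0]
ft_force: [0.4, -0.4, 0.1]
gripper_width: 0.0004
[ 6.07285695 -6.11946989 -0.75241594]
```

```bash
python3 -m crank '[[6,-6,0,0,0,0,0],[6,-6,0,0,0,0,0],[6,-6,3,0,0,0,0],[6,-6,5,0,0,0,0],[6,-6,6,0,0,0,0]]';python3 -m crank '[[0,0,1,0,0,0,0],[0,0,2,0,0,0,0],[0,0,3,0,0,0,0],[0,0,4,0,0,0,0],[0,0,5,0,0,0,0]]'
```

```text
time: 2.15
tool_pos: [0.5662, 0.1578, 0.21]
ee_rot: [-3.077, -0.634, 0.006]
ft_force: [-2.1, 0.3, 5.0]
gripper_width: 0.0006
time: 2.65
tool_pos: [0.5679, 0.1573, 0.162]
ee_rot: [3.077, 0.633, 0.001]
ft_force: [0.4, -0.2, 1.0]
gripper_width: 0.0006
```

```bash
python3 -m crank '[[0,0,1,0,0,0,0],[0,0,2,0,0,0,0],[0,0,3,0,0,0,0],[0,0,4,0,0,0,0],[0,0,4.5,0,0,0,0]]'
```

```text
time: 3.15
tool_pos: [0.5669, 0.1573, 0.1159]
ee_rot: [-3.077, -0.633, 0.003]
ft_force: [-1.0, 0.4, 1.6]
gripper_width: 0.0003
```

Contact at about z = 0.21, and the lid is following down. I'll finish to about 0.082.

```bash
python3 -m crank '[[0,0,1,0,0,0,0],[0,0,2,0,0,0,0],[0,0,2.7,0,0,0,0],[0,0,3,0,0,0,0],[0,0,3.2,0,0,0,0]]'
```

```text
time: 3.65
tool_pos: [0.5674, 0.1574, 0.085]
ee_rot: [3.077, 0.633, -0.001]
ft_force: [-0.3, 0.9, 1.2]
gripper_width: 0.0006
```

```bash
python3 -m crank '[[0,0,0.15,0,0,0,0],[0,0,0.3,0,0,0,0],[0,0,0.4,0,0,0,0],[0,0,0.4,0,0,0,0]]'
```

```text
time: 4.05
tool_pos: [0.5678, 0.1574, 0.0838]
ee_rot: [3.077, 0.633, 0.0]
ft_force: [-6.7, -2.0, 11.8]
gripper_width: 0.0004
```

The force rises at z = 0.084, so the lid is shut. I'll retreat up and hover over the lock.

```bash
python3 -m crank '[[0,0,-5,0,0,0,0],[0,0,-10,0,0,0,0],[0,0,-14,0,0,0,0],[-4,5,-17,0,0,8,0.5],[-8,10,-17,0,0,16,1]]';python3 -m crank '[[-22.3,27.3,0,0,0,7.3,1],[-22.3,27.3,0,0,0,7.3,1],[-22.3,27.3,0,0,0,7.3,1],[-22.3,27.3,0,0,0,7.3,1],[-22.3,27.3,0,0,0,7.3,1]]'; python3 -c "
from h import *
print(state()['tool_pos'],rel([.437,-.305,.23]),Ro.from_rotvec(state()['ee_rot']).as_matrix())"
```

```text
time: 4.55
tool_pos: [0.545, 0.0662, 0.253]
ee_rot: [-3.135, -0.195, -0.014]
ft_force: [1.1, -0.8, 0.5]
gripper_width: 0.0145
time: 5.05
tool_pos: [0.409, -0.1476, 0.2486]
ee_rot: [3.14, -0.0, 0.003]
ft_force: [1.1, -0.7, 0.0]
gripper_width: 0.0545
[ 0.40898873 -0.14763674  0.24857394] [ 2.8014838  15.73355434  1.88019545] [[ 9.99998109e-01 -2.52769805e-04  1.92813421e-03]
 [-2.50637532e-04 -9.99999357e-01 -1.10603514e-03]
 [ 1.92841254e-03  1.10554979e-03 -9.99997529e-01]]
```

Yaw is now 0: tool x = world x and tool y = -world y.

```bash
python3 -m crank '[[2.8,15.7,2,0,0,0,1],[2.8,15.7,2,0,0,0,1],[2.8,15.7,2,0,0,0,1],[2.8,15.7,2,0,0,0,1],[2.8,15.7,2,0,0,0,1]]'
python3 - <<'E'
from h import *
import pickle
a,m=snap('wrist','w1');pickle.dump(m,open('w1.pkl','wb'));print(state()['tool_pos'])
c,mc=snap('scene','s1')
cv2.imwrite('pics/v1.png',np.vstack([a[:, :],cv2.resize(c[100:225,330:530],(640,400))[:200]])[:,:,::-1])
E
```

```text
time: 5.55
tool_pos: [0.4377, -0.3047, 0.2276]
ee_rot: [-3.141, 0.006, 0.001]
ft_force: [0.8, -0.1, 0.6]
gripper_width: 0.0881
[ 0.4376165  -0.30321439  0.22776367]
```

View pics/v1.png

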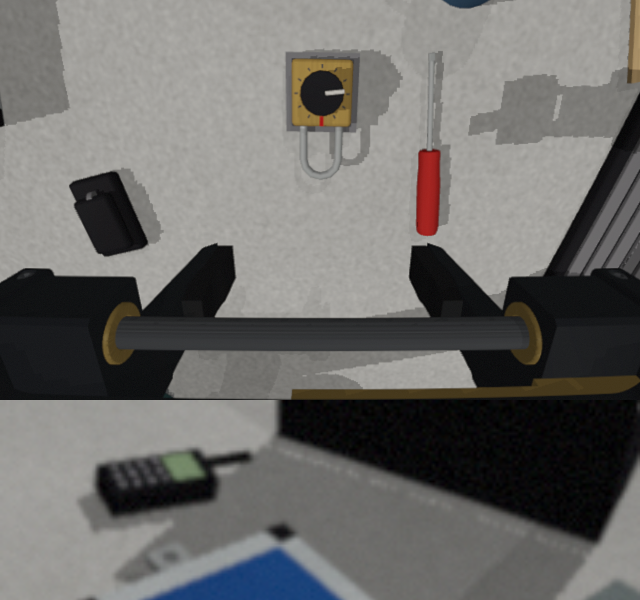

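The lid is shut. The dial centre is at (322,93), the red mark at (321,121) and the white line points right to (344,92), so it sits at +90°, three notches. Two-view heights are already in hand (dial top 0.065, bow 0.037), so I only need to refine xy and yaw from this picture.

Run:
```python
from h import *;import pickle
m=pickle.load(open('w1.pkl','rb'));a=cv2.imread('pics/w1.png')
h=cv2.cvtColor(a,cv2.COLOR_BGR2HSV)
roi=np.zeros(a.shape[:2],np.uint8);roi[45:135,280:365]=1
g=((h[...,0]>14)&(h[...,0]<32)&(h[...,1]>110)&(roi>0)).astype(np.uint8)
pts=cv2.findNonZero(g);r=cv2.minAreaRect(pts);print(r)
w=[onz(m,p,.048)[:2] for p in cv2.boxPoints(r)];print(np.round(w,4),'body c',np.mean(w,0))
d=((a.max(2)<60)&(roi>0)).astype(np.uint8);n,l,st,c=cv2.connectedComponentsWithStats(d);i=1+st[1:,4].argmax();print(st[i],c[i])
cs,_=cv2.findContours((l==i).astype(np.uint8),0,2);cc=cv2.minEnclosingCircle(cs[0]);print(cc,onz(m,cc[0],.0685),onz(m,cc[0],.062))
for u in[(321,121),(321,175),(308,140),(335,140)]:print(u,onz(m,u,.034 if u[1]>125 else .048).round(4))
print(rel([0.519,-.305,.2]))
```

```text
((321.9999694824219, 92.49999237060547), (59.99999237060547, 66.99998474121094), 0.0)
[[ 0.4867 -0.2762]
 [ 0.5475 -0.278 ]
 [ 0.5474 -0.3332]
 [ 0.4865 -0.3347]] body c [ 0.51702575 -0.3055043 ]
[ 301   71   43   45 1401] [320.92291221  92.76088508]
((322.179443359375, 92.70541381835938), 22.47239112854004) [ 0.51776267 -0.30569516  0.0685    ] [ 0.5177247  -0.30569041  0.062     ]
(321, 121) [ 0.4914 -0.3045  0.048 ]
(321, 175) [ 0.4339 -0.3042  0.034 ]
(308, 140) [ 0.471  -0.2909  0.034 ]
(335, 140) [ 0.4709 -0.3187  0.034 ]
[8.13264168 0.25654553 2.79322898]
```

```bash
python3 -m crank '[[4,0.2,3,0,0,-8.5,1],[8,0.2,6,0,0,-17,1],[8,0.2,9,0,0,-25.5,1],[8,0.2,10.5,0,0,-34,1],[8,0.2,10.5,0,0,-42.5,1]]';python3 -m crank '[[0,0,0,0,0,-8.5,1],[0,0,0,0,0,-17,1],[0,0,0,0,0,-25.5,1],[0,0,0,0,0,-34,1],[0,0,0,0,0,-42.5,1]]'; python3 -m crank '[[0,0,0,0,0,-5,1],[0,0,0,0,0,-5,1]]'; python3 -c "
from h import *
print(rel([.5175,-.3055,.052]),Ro.from_rotvec(state()['ee_rot']).as_matrix().round(3))"
```

```text
time: 6.15
tool_pos: [0.5163, -0.3014, 0.1198]
ee_rot: [-2.918, -1.149, 0.005]
ft_force: [0.3, 0.1, 0.0]
gripper_width: 0.0881
time: 6.65
tool_pos: [0.5182, -0.303, 0.1239]
ee_rot: [2.308, 2.131, 0.001]
ft_force: [0.1, 0.2, -0.5]
gripper_width: 0.0884
time: 6.85
tool_pos: [0.5182, -0.3032, 0.1238]
ee_rot: [2.219, 2.223, 0.001]
ft_force: [-0.1, 0.4, -0.4]
gripper_width: 0.0884
[-0.23000334 -0.07373244  7.17939545] [[-0.002  1.     0.001]
 [ 1.     0.002 -0.   ]
 [-0.     0.001 -1.   ]]
```

```bash
python3 -m crank '[[-0.2,-0.1,2,0,0,0,1],[-0.2,-0.1,4,0,0,0,1],[-0.2,-0.1,6,0,0,0,1],[-0.2,-0.1,7,0,0,0,1],[-0.2,-0.1,7,0,0,0,0.5]]' 20;python3 -m crank '[[0,0,0,0,0,0,0.3],[0,0,0,0,0,0,0.3],[0,0,0,0,0,0,0.3],[0,0,0,0,0,0,0.3],[0,0,0,0,0,0,0.3]]'
```

```text
time: 7.35
tool_pos: [0.5158, -0.3056, 0.0516]
ee_rot: [-2.22, -2.218, 0.001]
ft_force: [-0.0, 0.0, 0.6]
gripper_width: 0.0821
time: 7.85
tool_pos: [0.5171, -0.3075, 0.0535]
ee_rot: [2.222, 2.22, 0.0]
ft_force: [-0.8, -0.0, 0.4]
gripper_width: 0.0424
```

```bash
python3 -m crank '[[0,0,0,0,0,0,0],[0,0,0,0,0,0,0],[0,0,0,0,0,0,0],[0,0,0,0,0,0,0]]' 20
```

```text
time: 8.25
tool_pos: [0.5171, -0.3074, 0.0533]
ee_rot: [2.222, 2.22, 0.0]
ft_force: [0.1, 0.3, 2.9]
gripper_width: 0.0378
```

```bash
python3 -m crank '[[0,0,0,0,0,8.5,0],[0,0,0,0,0,17,0],[0,0,0,0,0,25.5,0],[0,0,0,0,0,34,0],[0,0,0,0,0,42.5,0]]' 25;python3 -m crank '[[0,0,0,0,0,8.5,0],[0,0,0,0,0,17,0],[0,0,0,0,0,25.5,0],[0,0,0,0,0,34,0],[0,0,0,0,0,42.5,0]]';python3 -m crank '[[0,0,0,0,0,4,0],[0,0,0,0,0,5,0],[0,0,0,0,0,5,0],[0,0,0,0,0,5,0]]'
```

```text
time: 8.75
tool_pos: [0.5155, -0.3067, 0.0533]
ee_rot: [-2.878, -1.255, 0.003]
ft_force: [-4.0, 3.9, 6.8]
gripper_width: 0.0375
time: 9.25
tool_pos: [0.5147, -0.3051, 0.0532]
ee_rot: [-3.135, -0.126, 0.007]
ft_force: [-7.1, 6.9, 12.4]
gripper_width: 0.0374
time: 9.65
tool_pos: [0.5147, -0.305, 0.0533]
ee_rot: [-3.137, 0.002, 0.008]
ft_force: [-6.6, 7.6, 11.0]
gripper_width: 0.0372
```

```bash
python3 -m crank '[[0,0,0,0,0,0,1],[0,0,0,0,0,0,1],[0,0,0,0,0,0,1],[0,0,0,0,0,0,1],[0,0,-2,0,0,0,1]]' 25;python3 -m crank '[[0,0,-3,0,0,0,1],[-4,0,-6,0,0,0,1],[-7,0,-8,0,0,0,1],[-8,0,-8,0,0,0,1],[-8,0,-8,0,0,0,1]]'
python3 - <<'E'
from h import *
a,m=snap('wrist','w2');import pickle;pickle.dump(m,open('w2.pkl','wb'));print(state()['tool_pos'],state()['gripper_width'])
E
```

```text
time: 10.15
tool_pos: [0.5145, -0.3059, 0.07]
ee_rot: [-3.138, 0.002, 0.008]
ft_force: [-0.3, -0.9, -0.4]
gripper_width: 0.0753
time: 10.65
tool_pos: [0.4361, -0.3074, 0.1531]
ee_rot: [3.141, -0.004, 0.001]
ft_force: [0.6, 0.6, 0.1]
gripper_width: 0.088
[ 0.43660939 -0.30712306  0.15239286] 0.08807107332789961
```

View pics/w2.png

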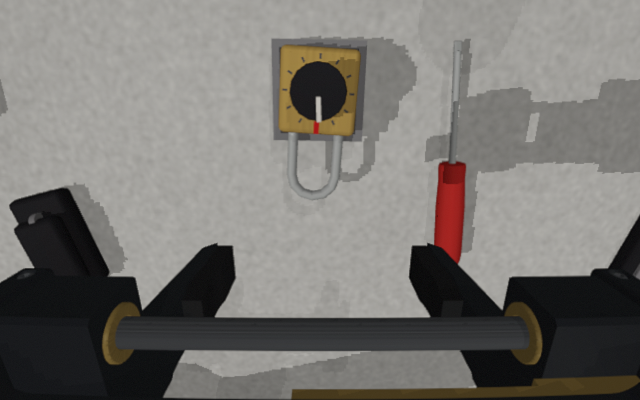

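The white line now points straight at the red mark at (316,128). The shackle legs are at u ≈ 293 and 338, v ≈ 150, and the driver handle is at about (448,210).

Run:
```python
from h import *;import pickle
m=pickle.load(open('w2.pkl','rb'))
for u,z in[((293,150),.034),((338,150),.034),((315,195),.034),((318,90),.0685),((317,127),.048),((437,210),.015),((448,262),.015)]:print(u,onz(m,u,z).round(4))
p=(onz(m,(293,150),.034)+onz(m,(338,150),.034))/2;print(p,rel([p[0],p[1],.016]))
```

```text
(293, 150) [ 0.4722 -0.2847  0.034 ]
(338, 150) [ 0.4721 -0.3212  0.034 ]
(315, 195) [ 0.4338 -0.3022  0.034 ]
(318, 90) [ 0.5185 -0.3056  0.0685]
(317, 127) [ 0.4919 -0.3045  0.048 ]
(437, 210) [ 0.4131 -0.4145  0.015 ]
(448, 262) [ 0.3588 -0.4314  0.015 ]
[ 0.47214012 -0.30292549  0.034     ] [ 3.5492303  -0.42336451 13.64017486]
```

```bash
python3 -m crank '[[2.2,-0.4,4,0,0,0,0.8],[2.2,-0.4,8,0,0,0,0.75],[2.2,-0.4,11,0,0,0,0.75],[2.2,-0.4,13,0,0,0,0.75],[2.2,-0.4,13.6,0,0,0,0.75]]' 20;python3 -m crank '[[0,0,0,0,0,0,0.75],[0,0,0,0,0,0,0.3],[0,0,0,0,0,0,0],[0,0,0,0,0,0,0],[0,0,0,0,0,0,0]]'
```

```text
time: 11.2
tool_pos: [0.457, -0.3009, 0.0123]
ee_rot: [-3.137, 0.0, 0.01]
ft_force: [-0.3, 0.0, 0.5]
gripper_width: 0.0663
time: 11.7
tool_pos: [0.4596, -0.3036, 0.0182]
ee_rot: [3.14, -0.002, 0.003]
ft_force: [0.5, -0.0, 1.8]
gripper_width: 0.0429
```

```bash
python3 -m crank '[[0,0,0,0,0,0,0],[0,0,0,0,0,0,0],[0,0,0,0,0,0,0]]'
```

```text
time: 12.0
tool_pos: [0.4594, -0.3037, 0.0177]
ee_rot: [3.141, -0.001, 0.002]
ft_force: [-0.2, 0.0, 3.9]
gripper_width: 0.0427
```

Gripping the legs (43 mm). I'll pull along -x.

```bash
python3 -m crank '[[-0.5,0,0,0,0,0,0],[-1,0,0,0,0,0,0],[-1.5,0,0,0,0,0,0],[-2,0,0,0,0,0,0],[-2.2,0,0,0,0,0,0]]' 25; python3 -m crank '[[-0.1,0,0,0,0,0,0],[-0.1,0,0,0,0,0,0]]'
```

```text
time: 12.5
tool_pos: [0.4373, -0.3034, 0.0172]
ee_rot: [3.141, -0.003, 0.004]
ft_force: [7.8, 1.7, 1.7]
gripper_width: 0.0432
time: 12.7
tool_pos: [0.4374, -0.3034, 0.0175]
ee_rot: [3.141, -0.002, 0.006]
ft_force: [6.6, 2.0, 1.1]
gripper_width: 0.043
```

```bash
python3 -m crank '[[0.2,0,0,0,0,0,0.6],[0.2,0,0,0,0,0,0.75],[0.2,0,0,0,0,0,0.75],[0.2,0,0,0,0,0,0.75],[0.2,0,-2,0,0,0,0.75]]'; python3 -m crank '[[0,0,-4,0,0,0,1],[0,0,-8,0,0,0,1],[0,0,-11,0,0,0,1],[0,0,-11.5,0,0,0,1],[0,0,-11.5,0,0,0,1]]'
python3 - <<'E'
from h import *
a,m=snap('wrist','w3');import pickle;pickle.dump(m,open('w3.pkl','wb'));print(state()['tool_pos'])
E
```

```text
time: 13.2
tool_pos: [0.4351, -0.3013, 0.0343]
ee_rot: [-3.137, 0.002, 0.009]
ft_force: [0.4, -0.4, 0.4]
gripper_width: 0.0662
time: 13.7
tool_pos: [0.4382, -0.3036, 0.1529]
ee_rot: [3.14, -0.002, 0.003]
ft_force: [0.4, 0.6, -0.8]
gripper_width: 0.0882
[ 0.43725468 -0.3028641   0.15116857]
```

View pics/w3.png

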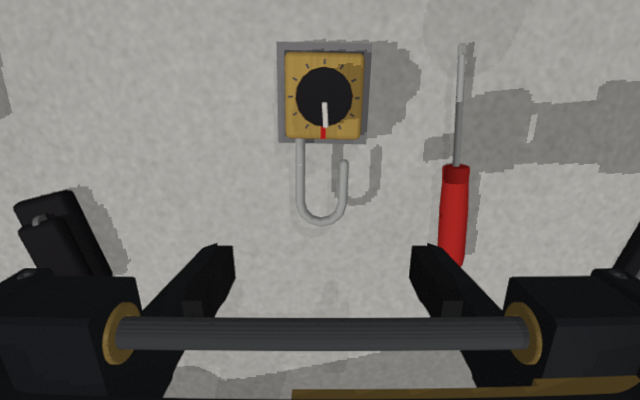

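The shackle is out, with one leg free at (345,162), and the dial still sits at the mark. Next is gripping the body across y.

Run:
```python
from h import *;import pickle
m=pickle.load(open('w3.pkl','rb'))
c=onz(m,(325,95.5),.048);d=onz(m,(324,96),.0685);print(c,d,onz(m,(323,220),.034),rel([c[0],c[1],.032]))
```

```text
[ 0.51690249 -0.30669833  0.048     ] [ 0.51681582 -0.30583663  0.0685    ] [ 0.41339181 -0.30532591  0.034     ] [ 7.97497682  0.38162018 11.91009346]
```

```bash
python3 -m crank '[[4,0.3,0,0,0,0,1],[8,0.3,2,0,0,0,1],[8,0.3,5,0,0,0,1],[8,0.3,8,0,0,0,1],[8,0.3,9.5,0,0,0,1]]'; python3 -m crank '[[0,0,1,0,0,0,1],[0,0,1.7,0,0,0,1],[0,0,2.1,0,0,0,1],[0,0,2.3,0,0,0,1],[0,0,2.3,0,0,0,1]]' 40
```

```text
time: 14.25
tool_pos: [0.5143, -0.3037, 0.0509]
ee_rot: [-3.136, 0.001, 0.013]
ft_force: [-1.1, -0.4, -0.2]
gripper_width: 0.0884
time: 14.75
tool_pos: [0.5184, -0.3067, 0.0349]
ee_rot: [3.141, -0.002, 0.002]
ft_force: [-0.4, -0.5, 0.5]
gripper_width: 0.0881
```

```bash
python3 -m crank '[[0,0,0,0,0,0,0.6],[0,0,0,0,0,0,0.4],[0,0,0,0,0,0,0.4],[0,0,0,0,0,0,0.4],[0,0,0,0,0,0,0.4]]' 40;  python3 -m crank '[[0,0,0,0,0,0,0.3],[0,0,0,0,0,0,0.3],[0,0,0,0,0,0,0.3]]'
```

```text
time: 15.25
tool_pos: [0.518, -0.3061, 0.0343]
ee_rot: [-3.141, 0.002, -0.0]
ft_force: [0.0, 0.9, 3.0]
gripper_width: 0.0579
time: 15.55
tool_pos: [0.518, -0.3061, 0.0343]
ee_rot: [-3.141, 0.002, -0.0]
ft_force: [-1.4, 2.7, 4.2]
gripper_width: 0.0575
```

```bash
python3 -m crank '[[0,0,-1,0,0,0,0.3],[0,0,-2,0,0,0,0.3],[0,0,-4,0,0,0,0.3],[0,0,-7,0,0,0,0.3],[0,0,-10,0,0,0,0.3]]' 45; python3 -m crank '[[0,0,-3,0,0,0,0.3],[0,0,-6,0,0,0,0.3],[0,0,-8,0,0,0,0.3],[0,0,-8.5,0,0,0,0.3]]'; python3 -c "
from h import *
print(rel([.564,.171,.2]))"
```

```text
time: 16.05
tool_pos: [0.5166, -0.3059, 0.1344]
ee_rot: [-3.141, 0.001, 0.004]
ft_force: [0.3, 0.2, -2.7]
gripper_width: 0.0575
time: 16.45
tool_pos: [0.5189, -0.3073, 0.2227]
ee_rot: [3.138, -0.001, 0.006]
ft_force: [-0.1, -0.3, -3.2]
gripper_width: 0.0575
[  4.46362893 -47.83617522   2.13029291]
```

Holding 0.32 kg (-3.2 N). I'll carry it gently, about 3 cm per row.

```bash
python3 -m crank '[[0,-2,0,0,0,0,0.3],[0,-5,0,0,0,0,0.3],[0,-8,0,0,0,0,0.3],[1,-11.5,0,0,0,0,0.3],[1,-15,0,0,0,0,0.3]]'; python3 -m crank '[[0,-3,0,0,0,0,0.3],[1,-6,0,0,0,0,0.3],[1,-9,0,0,0,0,0.3],[1,-12,0,0,0,0,0.3],[2,-15,0,0,0,0,0.3]]'; python3 -c "
from h import *
print(rel([.564,.171,.2]))"
```

```text
time: 16.95
tool_pos: [0.5269, -0.1538, 0.2169]
ee_rot: [-3.14, 0.002, 0.005]
ft_force: [0.2, 0.2, -3.0]
gripper_width: 0.0573
time: 17.45
tool_pos: [0.5452, -0.0042, 0.2166]
ee_rot: [-3.141, 0.001, 0.008]
ft_force: [1.0, 1.0, -3.9]
gripper_width: 0.0575
[  1.88127537 -17.52063904   1.65869234]
```

```bash
python3 -m crank '[[0.5,-3,0,0,0,0,0.3],[1,-6.5,0,0,0,0,0.3],[1.5,-10,0,0,0,0,0.3],[1.9,-13,0.5,0,0,0,0.3],[1.9,-15.5,1,0,0,0,0.3]]'; python3 -m crank '[[0,-1.5,0.5,0,0,0,0.3],[0,-2,1,0,0,0,0.3],[0,-2,1,0,0,0,0.3],[0,-2,1,0,0,0,0.3],[0,-2,1,0,0,0,0.3]]'
python3 - <<'E'
from h import *
a,ma=snap('scene','s4');b,mb=snap('side','d4');c,mc=snap('wrist','w4')
import pickle;pickle.dump((ma,mb,mc),open('m4.pkl','wb'))
s=state();print(s['tool_pos'],s['gripper_width'],s['time'],s['ft_force'])
k=lambda i,x,y,w,h,W,H:cv2.resize(i[y:y+h,x:x+w],(W,H),interpolation=cv2.INTER_CUBIC)
cv2.imwrite('pics/v4.png',np.vstack([np.hstack([k(a,330,90,150,120,400,320),k(b,260,90,150,120,400,320)]),np.hstack([k(c,0,0,640,400,448,280),k(a,0,0,640,400,352,280)])])[:,:,::-1])
E
```

```text
time: 17.95
tool_pos: [0.5655, 0.1509, 0.2068]
ee_rot: [3.141, 0.001, -0.005]
ft_force: [-0.1, -0.7, -3.3]
gripper_width: 0.0571
time: 18.45
tool_pos: [0.5674, 0.1676, 0.1992]
ee_rot: [3.141, -0.003, 0.0]
ft_force: [1.0, -0.4, -2.7]
gripper_width: 0.0576
[0.56759896 0.16791099 0.19948156] 0.05776332210512459 18.6 [ 0.07950129  0.61052454 -3.1956507 ]
```

View pics/v4.png

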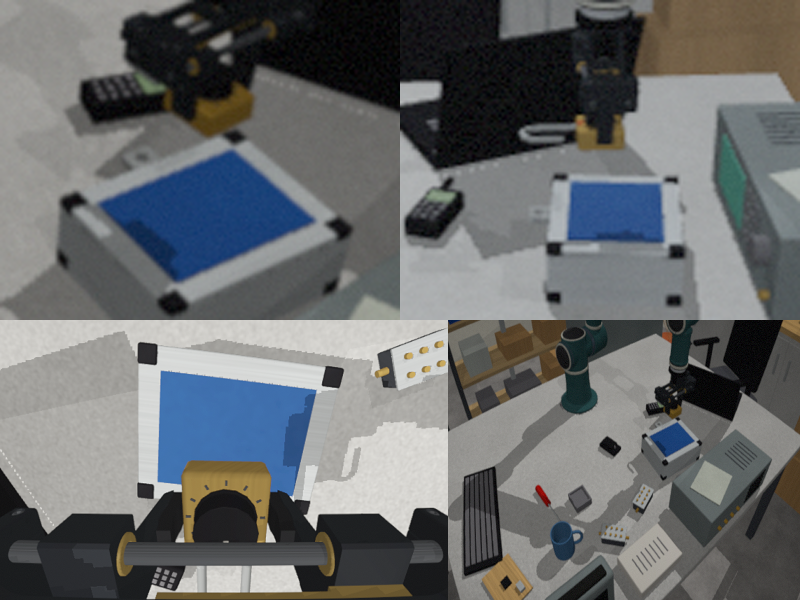

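The lid is shut, the open lock is held level above the case, and the bystanders look unmoved. The ears are at (140,158) in the scene tile and (540,213) in the side tile. I'll triangulate them as a last check.

Run:
```python
from h import *;import pickle
ma,mb,mc=pickle.load(open('m4.pkl','rb'))
e,g=tri(ma,(330+140*.375,90+158*.375),mb,(260+140*.375,90+213*.375));print('ear',e.round(3),g.round(4))
print('bow', onz(mb,(260+121*.375,90+132*.375),.2).round(3))
s=state();p=s['tool_pos'];print('shackle est',p+[-.079,0,0], np.hypot(*(p[:2]+[-.079,0]-e[:2])),np.abs(s['joint_velocities']).max())
```

```text
ear [0.487 0.169 0.081] 0.0014
bow [0.463 0.174 0.2  ]
shackle est [0.48859896 0.16791099 0.19948156] 0.001943449302732052 0.0034057848040260747
```

```bash
python3 -m crank '[[0,0,0,0,0,0,0.3],[0,0,0,0,0,0,0.3],[0,0,0,0,0,0,0.3]]'; python3 -c "
from bench import ticket;print(ticket.job_done())"
```

```text
time: 18.9
tool_pos: [0.5673, 0.1686, 0.1991]
ee_rot: [-3.142, 0.002, -0.0]
ft_force: [-0.1, -0.2, -1.3]
gripper_width: 0.057
the job is handed in; nothing more can be done
None
```

The job is handed in: I shut the lid, turned the dial 90° clockwise to the red mark, pulled the shackle out to its stop, and lifted the open lock out. It ended held over the ears at 18.9 s of the 72 s. The hand-in gives no verdict.

**Last checks**
- **Lid:** it looks shut in both outside views. The push met resistance at z = 0.084 m, the height of the shut lid.
- **Dial:** the white line was at the red mark in the wrist picture after the turn, and still there after the pull.
- **Shackle:** the fingers pulled it about 22 mm before meeting about 7 N at the stop. The picture then showed one leg free of the body.
- **Final position:** I estimate the shackle about 2 mm horizontally from the triangulated ears and about 12.5 cm above them. The lock is clear of the case and held 57 mm wide at a commanded 45 N.
- **Bystanders:** they look unmoved by eye, but I did not measure them.

**Readings that disagreed**
- **Ear height:** it triangulated to 81 mm, against the 75 mm stated in the task.
- **Vertical force:** the last reading was -1.3 N, where the earlier readings while holding the lock were about -3 N. I put that down to sensor noise, because the finger width had not changed, but I did not look again.

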